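# Fit the chopping blade on the food processor's keyed spindle

### The job

Pick up the S-shaped chopping blade and slide it onto the food processor's spindle inside the bowl. Turn it under a light press, never forcing it, until its notches find the drive lugs and it drops fully home; then let go, leaving the lid, bottle, jar and spatula where they are.

Things in the scene. Friction and masses are not known exactly. Their poses are not given: they have to be found in the camera images.
- drive_seat (a point): On the spindle's axis, inside the clear bowl of the white food processor (fixed): where the underside of the blade's hub ends when home, 72 mm above the table. z up; -x points to the processor's front (the side with the control knob). The bowl's floor is 4 mm below this point. Pressing or knocking the blade against the processor (bowl included) with more than 30 N does damage.
- spindle_tip (a point): Tip of the steel spindle, 62 mm above the seat, axes as the seat's. The spindle is 17 mm in diameter up to 51 mm above the seat, then tapers to 6 mm at this tip. It carries two orange lugs at its foot and can turn, but belt friction (0.2 N m) keeps it still under light rubbing; once a lug is caught in a notch it turns along.
- lug_level (a point): On the spindle's axis at the height of the tops of its two orange lugs, 12 mm above the seat, axes as the seat's. The lugs reach 19 mm from the axis; one is 12 mm wide, the opposite one 5 mm. The angle is not measured: the wide lug points somewhere within 1.0 rad (either way) of the processor's front, -x. Until the notches meet the lugs, the hub rests here.
- bowl_rim (a point): Centre of the clear bowl's open mouth, 78 mm above the seat, 150 mm above the table, axes as the seat's. Bowl 180 mm wide outside, 172 mm inside. On its +y side a D-handle reaches 136 mm from the axis; on its -y side, from 113 to 231 mm off the axis, stands the motor block, 175 mm above the table.
- blade_center (a point): Middle of the loose S-shaped chopping blade, on its hub's axis, 45 mm above the hub's underside. It starts standing on its hub on the table. z up along the hub; the wide notch is on -x. The black hub is 90 mm tall: round grip 32 mm in diameter from 26 mm above its underside to the top, skirt 44 mm in diameter below. About 0.22 kg. An orange mark on the top lies over the wide notch.
- hub_foot (a point): Centre of the underside of the blade's hub, axes as blade_center's. The bore, 20 mm in diameter and 66 mm deep, opens here. In the skirt are two notches 14 mm deep: 15 mm wide on the -x side, 8 mm wide on the +x side. They take the wide and the narrow lug, so the blade goes home only one way round, within about 0.07 rad; otherwise it stays 12 mm above home.
- wing_tip (a point): Tip of the blade's lower steel wing, on the -x side over the wide notch, 16 mm above the hub's underside, axes as blade_center's. The other wing is on the +x side, 33 mm above the underside. Wings are 3 mm thick and reach 76 mm from the axis.
- lid: The processor's clear plastic lid, lying loose on the table, 187 mm in diameter, with a feed tube reaching 93 mm high. To be left alone. Origin at the centre of its underside, z up.
- vinegar: Green glass bottle, 68 mm in diameter, 210 mm tall, red cap, standing loose. To be left alone. Origin at the centre of its underside, z up.
- spice_jar: Amber jar, 68 mm in diameter, 90 mm tall, black lid, standing loose. To be left alone. Origin at the centre of its underside, z up.
- spatula: Spatula with a red handle, 260 mm long, lying loose along its own x axis. To be left alone.
Things that resemble listed ones, but are neither listed nor needed, are in the scene too. Of the things that look like the part that bears blade_center, the largest one is meant.

How it is judged:
On the way:
1. the blade's hub is threaded on the spindle, still above home (horizontal distance between blade_center and drive_seat below 0.008 m and z of blade_center in the frame of drive_seat between 0.05 and 0.1 m), for 0.1 s.
At the end, for the whole second after the job is handed in: The blade is fully home on the spindle: its hub's underside within 3 mm of the seat, its axis within 5 mm of the spindle's and within 0.06 rad of upright, at rest and released; lid, bottle, jar and spatula within 30 mm of where they started (z of blade_center in the frame of drive_seat below 0.048 m and horizontal distance between blade_center and drive_seat below 0.005 m and angle between blade_center's own z axis and vertical below 0.06 rad and linear speed of blade below 0.02 m/s and distance of each of lid, vinegar, spice_jar, spatula from where it was at the start of the episode below 0.03 m); the robot touches nothing.
It fails at once if the blade is forced: more than 30 N between blade and processor (contact force between blade and processor above 30 N).
It fails at once if lid, bottle, jar or spatula pushed away or knocked over (distance of any of lid, spice_jar, spatula, vinegar from where it was at the start of the episode above 0.04 m or angle between any of vinegar, spice_jar's own z axis and vertical above 0.5 rad).
It also fails if it takes over 58 s, if anything falls off the work surface, if the arm or the gripper's body presses on something with over 40 N, if the wrist force passes 120 N, or if a joint passes its speed limit or range.

### The arm

A 6-joint arm with a two-finger parallel gripper is mounted at the origin on the work surface. World frame = base frame: x ahead of the robot, y to its left, z up, the work surface at z = 0. Lengths are in m, angles in rad, forces in N, time in s.
With the tool pointing down it reaches from about 0.325 to 0.775 m from the base axis. Payload 5.5 kg.
Tool frame: the origin (TCP) lies on the centre line of the jaws, within the pads' length; the fingertips stand 14 mm ahead of it and the grasp point (between the pads) lies 5 mm behind it; z points along the fingers, y is the direction in which the jaws open and shut (so a half turn about z gives the same grasp; the last joint's range is limited). The gripper opens to 88 mm and grips with 3 to 60 N. Pads are 20 mm wide; open, the fingers measure 115 mm over their backs; the gripper's body (75 mm by 178 mm) begins 61 mm behind the grasp point.
Start: joints at [1.285, 0.091, 1.231, -0, 1.82, -0.057], TCP at [0.136, 0.584, 0.237] pointing down, gripper open.
Joint ranges: [-2.87, 2.87], [-0.86, 2.18], [0.17, 2.46], [-1.51, 4.65], [0.06, 2.69], [-2.65, 2.65]. Speed limits (rad/s): [2.57, 2.57, 3.01, 3.14, 3.14, 3.14].

### API

Orientations are given as a unit quaternion [x, y, z, w].
In Python, from bench import status, optics, env gives the robot as it stands. The module is installed in compiled form; this text tells all that it offers.
- The arm moves only by the tool play_rows, never from a script. Its argument "series" is a list of rows, each a list of 3 entries, a list of its own where there are three numbers: the shift along the tool's x, y, z in cm, then the turn, a rotation vector about the tool's x, y, z in rad, then the opening, from 0 (shut) to 1 (fully open). A call has 1 to 8 rows; each row shifts and turns the commanded pose from where the row before left it, along the tool's axes as they then stand; what a row does not reach is not made up. A row lasts 1/10 s, in which the tool goes at most 50 mm and 8.59 degrees, less where a joint would pass 70% of its speed; a pose out of reach is approached as far as the arm can. A call is refused whole if a number of a shift passes 5 or a number of a turn 0.15, either way. A call with a gripper value outside its range is refused whole. The fingers move at their own pace and stop on an object; "grip_force" is the grip in N (left out, the last holds). Time passes only in rows, so rows that do not move let the fingers close. It gives the time, the measured TCP pose, the force and the opening at its end, in the units of the state.
- status.state(): the state, without advancing time (a new reading comes with each control period).
- optics.get_image(name): name is "side" or "top" or "wrist"; returns a dict with "image" (420x560x3 uint8, blue, green, red), "vertical_fov" (degrees; the focal length in pixels is half the picture's height over the tangent of half this angle, whatever the lens; pixels are square), "cx", "cy" (the principal point, pixels), "R" (3x3) and "t" (3): a world point X has camera coordinates R X + t; the wrist camera has in their place "hand_eye" (4x4, takes a point from camera to tool coordinates, whose origin is the TCP and whose axes are the flange's). Camera axes: x right, y down, z forward; pixel columns grow to the right and rows downward; lengths in m; the calibration is good to about 2 mm. A picture is of the moment at which its call begins: read the wrist's pose just before it. There is no depth.
- env.hand_in(): hands the job in, once; it reports no verdict.
The state is a dict: "time_s": time; "q": joint angles; "qvel": joint speeds; "joint_torque": joint torques, N m; "eef_pos": TCP position; "ee_rot": TCP orientation; "force": force on the tool from outside, world axes, zero at the start; "wrist_torque": the same for the moment, N m; "width": finger opening in m.
Only numpy, scipy, OpenCV 4.12 (cv2) and the standard library are available. Lean on these libraries where they do the work, as an engineer would, in place of code of your own. Each camera call takes 0.05 s, during which the arm holds its last target.

## Working session

There is one attempt and no reset: what is moved stays moved. The work goes in short steps, Python scripts to look and compute and a tool call to move; the robot and the scene stay as the last step left them, time stands still between calls to the robot, and variables do not carry over. Pictures are saved under pics/ and viewed, and the job is handed in when it is done.

Besides the shell and the picture viewer there is one more tool, called after "Call:" as a command line: name --argument value ..., lists and objects as JSON in quotes. play_rows: Moves the arm, as the interface text tells. Its arguments: {"type":"object","properties":{"series":{"type":"array","items":{"type":"array"}},"grip_force":{"type":"number"}},"required":["series"]}

```bash
mkdir -p pics
python3 - <<'E'
from bench import status, optics, env
import cv2,pickle
s=status.state(); print({k:(v if isinstance(v,float) else [round(float(x),4) for x in v]) for k,v in s.items()})
d={}
for n in("side","top","wrist"):
    r=optics.get_image(n); d[n]=r; cv2.imwrite(f"pics/{n}0.png",r["image"])
    print(n,{k:v for k,v in r.items() if k!="image"})
d['state']=s
pickle.dump(d,open("v0.pkl","wb"))
E
```

```text
{'time_s': 0.0, 'q': [1.2853, 0.0919, 1.2318, 0.0, 1.8198, -0.0567], 'qvel': [-0.0014, 0.0012, 0.0002, -0.0006, -0.0001, 0.0001], 'joint_torque': [0.0, -44.6466, -40.6434, 0.0699, 0.0298, -0.0002], 'eef_pos': [0.136, 0.5841, 0.2355], 'ee_rot': [0.1141, 0.9935, -0.0009, -0.0002], 'force': [0.0348, 0.6237, 0.0173], 'wrist_torque': [0.0222, 0.0128, -0.0291], 'width': 0.08798451763932334}
side {'vertical_fov': 50.06930894711783, 'cx': 286.77204644822973, 'cy': 206.40428931480653, 'R': array([[ 0.77198579, -0.63557913,  0.00878146],
       [-0.49742276, -0.61266434, -0.61417668],
       [ 0.39573797,  0.46976757, -0.78911969]]), 't': array([-0.31460637,  0.45484813,  0.89200506])}
top {'vertical_fov': 50.186957403846435, 'cx': 280.97065592063916, 'cy': 204.61359635360907, 'R': array([[-0.02038705, -0.99955607, -0.02172643],
       [-0.9934631 ,  0.0226945 , -0.11187507],
       [ 0.11231848,  0.0193036 , -0.99348474]]), 't': array([0.20913423, 0.56807736, 1.13198339])}
wrist {'vertical_fov': 66.45256050281792, 'cx': 277.54554657850144, 'cy': 220.66949819705533, 'hand_eye': array([[-7.35010977e-04, -9.61018422e-01, -2.76483366e-01,
         7.49771773e-02],
       [ 9.99999713e-01, -6.55410715e-04, -3.80308576e-04,
         7.22691465e-04],
       [ 1.84273387e-04, -2.76483566e-01,  9.61018628e-01,
        -1.47582189e-01],
       [ 0.00000000e+00,  0.00000000e+00,  0.00000000e+00,
         1.00000000e+00]])}
```

View pics/side0.png

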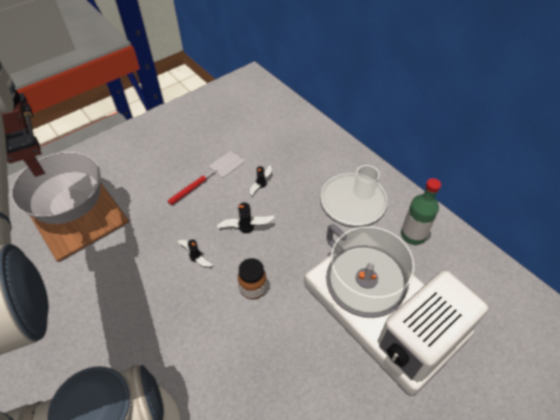

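View pics/top0.png

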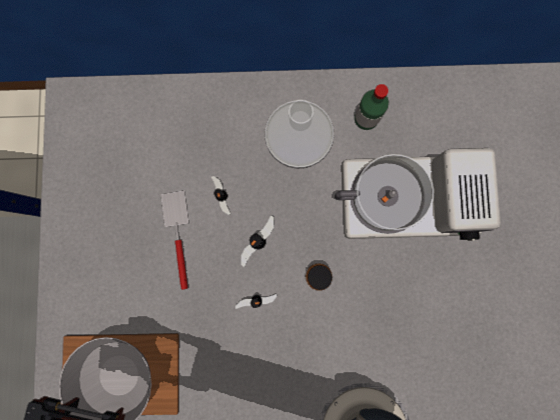

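View pics/wrist0.png

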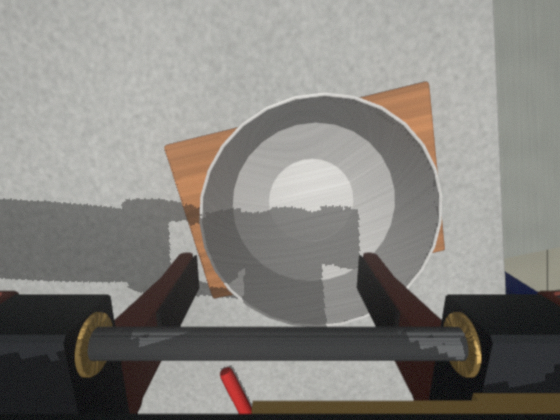

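Three S-blades appear. In the top view they are at (258,241), (221,195) and (257,300); in the side view they are at (245,217), (261,177) and (194,250). The one at top (258,241) / side (245,217) looks largest, so I'll enlarge it to confirm.

```bash
cat > h.py <<'E'
import numpy as np,cv2,pickle
def ray(c,uv):
    f=c["image"].shape[0]/2/np.tan(np.radians(c["vertical_fov"])/2)
    d=np.array([(uv[0]-c["cx"])/f,(uv[1]-c["cy"])/f,1.])
    if "R" in c: return -c["R"].T@c["t"], c["R"].T@d
    from scipy.spatial.transform import Rotation as Ro
    s=c["pose"];H=c["hand_eye"];Rt=Ro.from_quat(s["ee_rot"]).as_matrix()
    return np.array(s["eef_pos"])+Rt@H[:3,3], Rt@H[:3,:3]@d
def onz(c,uv,z):
    o,d=ray(c,uv); return o+d*(z-o[2])/d[2]
def two(c1,u1,c2,u2):
    o1,d1=ray(c1,u1);o2,d2=ray(c2,u2)
    s=np.linalg.lstsq(np.c_[d1,-d2],o2-o1,rcond=None)[0]
    a,b=o1+s[0]*d1,o2+s[1]*d2; return (a+b)/2,np.linalg.norm(a-b)
def proj(c,X):
    f=c["image"].shape[0]/2/np.tan(np.radians(c["vertical_fov"])/2)
    if "R" in c: p=c["R"]@np.array(X)+c["t"]
    else:
        from scipy.spatial.transform import Rotation as Ro
        s=c["pose"];H=c["hand_eye"];Rt=Ro.from_quat(s["ee_rot"]).as_matrix()
        p=H[:3,:3].T@(Rt.T@(np.array(X)-s["eef_pos"])-H[:3,3])
    return np.array([c["cx"]+f*p[0]/p[2],c["cy"]+f*p[1]/p[2]])
E
python3 - <<'E'
from h import *
d=pickle.load(open("v0.pkl","rb"))
t=d["top"]["image"];s=d["side"]["image"]
a=cv2.resize(t[165:325,185:345],(400,400),interpolation=cv2.INTER_CUBIC)
b=cv2.resize(s[150:280,165:295],(400,400),interpolation=cv2.INTER_CUBIC)
cv2.imwrite("pics/c1.png",np.hstack([a,b]))
a=cv2.resize(t[145:245,335:435],(400,400),interpolation=cv2.INTER_CUBIC)
b=cv2.resize(s[220:320,320:420],(400,400),interpolation=cv2.INTER_CUBIC)
cv2.imwrite("pics/c2.png",np.hstack([a,b]))
E
```

```text
(no output)
```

View pics/c1.png

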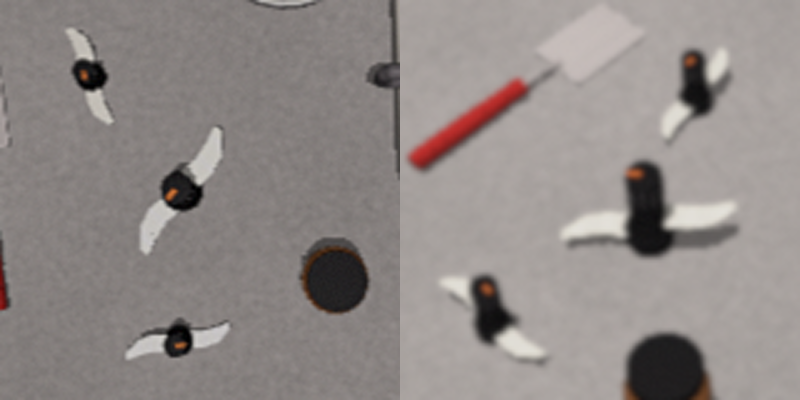

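View pics/c2.png

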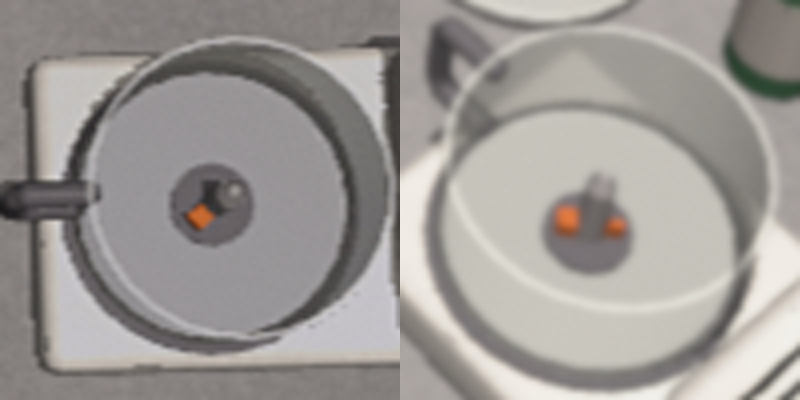

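The crop confirms that the middle blade, top (258,241) / side (245,217), is clearly the largest, at about 1.4 times the others. Its orange mark is on the lower-left in the top view. The bowl crop shows the dark hub disc, the spindle tip at about (392.5,193) in the top view, and the wide orange lug at about (385.5,199). Next I'll measure positions.

Run:
```python
from h import *
d=pickle.load(open("v0.pkl","rb"))
T,S=d["top"],d["side"]
def orange(c,box):
    x0,y0,x1,y1=box; im=c["image"][y0:y1,x0:x1].astype(int)
    m=((im[...,2]>130)&(im[...,2]-im[...,0]>70)).astype(np.uint8)
    n,l,st,ce=cv2.connectedComponentsWithStats(m)
    return [(ce[i]+[x0,y0],st[i][4]) for i in range(1,n)]
def white(c,box,th):
    x0,y0,x1,y1=box; im=c["image"][y0:y1,x0:x1]; m=(im.min(2)>th).astype(np.uint8)
    n,l,st,ce=cv2.connectedComponentsWithStats(m)
    return [(ce[i]+[x0,y0],st[i]+[x0,y0,0,0,0]) for i in range(1,n) if st[i][4]>15]
def black(c,box,th):
    x0,y0,x1,y1=box; im=c["image"][y0:y1,x0:x1]; m=(im.max(2)<th).astype(np.uint8)
    n,l,st,ce=cv2.connectedComponentsWithStats(m)
    return [(ce[i]+[x0,y0],st[i]+[x0,y0,0,0,0]) for i in range(1,n) if st[i][4]>15]
print("mark",orange(T,(240,220,280,265)),orange(S,(225,195,265,220)))
print("lug",orange(T,(360,170,420,220)),orange(S,(345,250,390,300)))
print("bl",black(T,(240,220,280,265),60),black(S,(225,195,265,240),60))
print("wh",white(T,(235,205,285,275),175),white(S,(210,190,280,240),175))
mt=orange(T,(240,220,280,265))[0][0];ms=orange(S,(225,195,265,220))[0][0]
print("mark",two(T,mt,S,ms),onz(T,mt,.09),onz(S,ms,.09))
for c,l in((T,orange(T,(360,170,420,220))),(S,orange(S,(345,250,390,300)))):
    for p in l: print("lug",p,onz(c,p[0],.084))
# tip
print("tip",two(T,(392.6,193),S,(370,264)),onz(T,(392.6,193),.134))
# enlarged
cv2.imwrite("pics/c3.png",np.hstack([cv2.resize(T["image"][170:220,360:410],(400,400),interpolation=cv2.INTER_CUBIC),cv2.resize(S["image"][245:295,345:395],(400,400),interpolation=cv2.INTER_CUBIC)]))
cv2.imwrite("pics/c4.png",np.hstack([cv2.resize(T["image"][210:270,230:290],(400,400),interpolation=cv2.INTER_CUBIC),cv2.resize(S["image"][190:250,215:275],(400,400),interpolation=cv2.INTER_CUBIC)]))
```

```text
mark [(array([253.11111111, 242.11111111]), np.int32(9))] [(array([240.28571429, 205.57142857]), np.int32(7))]
lug [(array([384.52173913, 198.60869565]), np.int32(23))] [(array([361.42424242, 274.42424242]), np.int32(33)), (array([373.5       , 276.28571429]), np.int32(14))]
bl [(array([257.42331288, 241.00613497]), array([250, 233,  16,  16, 163]))] [(array([245.18245614, 219.34736842]), array([239, 203,  15,  30, 285]))]
wh [(array([267.66666667, 227.43410853]), array([261, 216,  12,  22, 129])), (array([246.38888889, 254.11904762]), array([241, 245,  14,  21, 126]))] [(array([251.5625, 191.3125]), array([250, 190,   5,   4,  16])), (array([262.5033557 , 219.03355705]), array([252, 215,  23,   9, 149])), (array([227.68613139, 222.47445255]), array([217, 218,  21,  10, 137]))]
mark (array([0.47457081, 0.26587792, 0.09447442]), np.float64(0.0008827927699722254)) [0.47508169 0.26601642 0.09      ] [0.47599629 0.2691599  0.09      ]
lug (array([384.52173913, 198.60869565]), np.int32(23)) [ 0.57594584 -0.06124786  0.084     ]
lug (array([361.42424242, 274.42424242]), np.int32(33)) [ 0.57571014 -0.06214826  0.084     ]
lug (array([373.5       , 276.28571429]), np.int32(14)) [ 0.59358782 -0.08290607  0.084     ]
tip (array([ 0.58326141, -0.0707219 ,  0.13333465]), np.float64(0.0008520730883374558)) [ 0.58282936 -0.07029469  0.134     ]
```

View pics/c3.png

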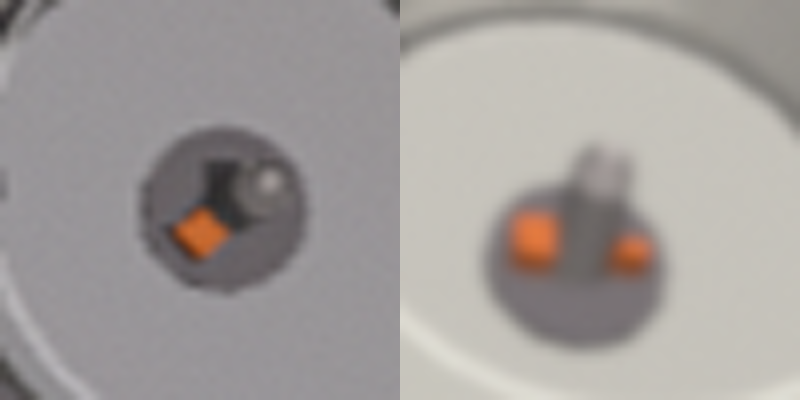

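View pics/c4.png

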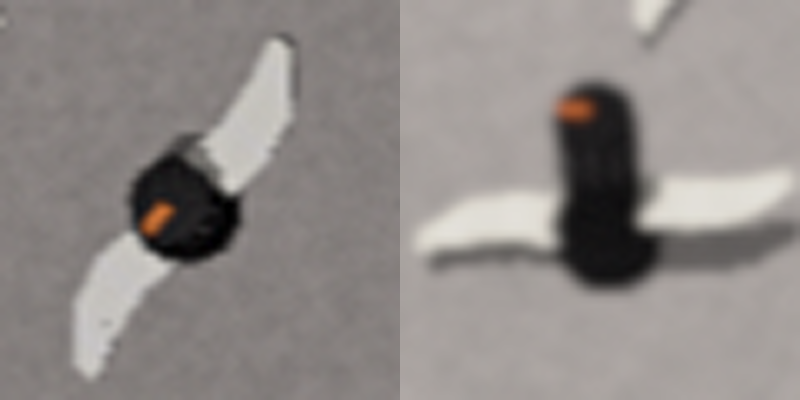

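Run:
```python
from h import *
d=pickle.load(open("v0.pkl","rb"))
T,S=d["top"],d["side"]
print("disc",onz(T,(387.75,196.25),.069),"side disc",onz(S,(345+178/8,245+265/8),.069))
print("tip",two(T,(393.5,192.5),S,(370.4,263.75)))
a=onz(T,(243.6,267),.0165);b=onz(T,(272.5,215.5),.033);print("wing",a,b,(a+b)/2,np.linalg.norm(a-b),np.degrees(np.arctan2(*(a-b)[[1,0]])))
a=onz(S,(215+15*.15,190+245*.15),.0165);b=onz(S,(215+395*.15,190+175*.15),.033);print("wing",a,b,(a+b)/2,np.linalg.norm(a-b),np.degrees(np.arctan2(*(a-b)[[1,0]])))
print("black circle top",onz(T,(230+180*.15,210+207*.15),.075))
for c,n in((T,"vin"),):
    print("jar",onz(T,(319,277),.09),"lid",onz(T,(299,133),.01),"vin",onz(T,(381,91),.21))
```

```text
disc [ 0.58355067 -0.07278645  0.069     ] side disc [ 0.58686405 -0.07285033  0.069     ]
tip (array([ 0.58358191, -0.07193165,  0.13582375]), np.float64(0.00036585939647811706))
wing [0.41323288 0.29779894 0.0165    ] [0.54465266 0.21940953 0.033     ] [0.47894277 0.25860424 0.02475   ] 0.15391006757971243 149.18472536100163
wing [0.41691505 0.29986723 0.0165    ] [0.54745168 0.22242422 0.033     ] [0.48218336 0.26114573 0.02475   ] 0.15267443566746233 149.32076332205062
black circle top [0.47796775 0.25753628 0.075     ]
jar [0.38732233 0.10705076 0.09      ] lid [0.76868657 0.14461446 0.01      ] vin [ 0.80566893 -0.03785847  0.21      ]
```

Measurements so far:

| Item | Position or angle | Check |
|---|---|---|
| Seat | about (0.584, -0.0725) | |
| Lugs | wide lug points at about 130° | separation 27.7 mm, expected about 27.5 |
| Blade | about (0.480, 0.2595) | wing span 153 mm, expected 152 |

I'll go above the blade and refine with the wrist camera.

```bash
cat >> h.py <<'E'
from scipy.spatial.transform import Rotation as Ro
def totool(target,yaw=None):
    "cm in tool axes + rotvec turn, to reach world target from measured pose"
    from bench import status
    s=status.state();R=Ro.from_quat(s["ee_rot"])
    dl=R.inv().apply(np.array(target)-s["eef_pos"])*100
    x=R.as_matrix()[:,0]; cur=np.arctan2(x[1],x[0])
    Rg=Ro.from_euler('z',yaw if yaw is not None else cur)*Ro.from_euler('x',np.pi)
    print("t",round(s["time_s"],2),"pos",np.round(s["eef_pos"],4),"yaw",round(np.degrees(cur),2),"F",np.round(s["force"],1),"w",round(s["width"],4),"q",np.round(s["q"],2))
    print("shift cm",np.round(dl,2),"turn",np.round((R.inv()*Rg).as_rotvec(),3))
E
python3 -c "
from h import *
totool((0.48,0.2595,0.21))"
```

```text
t 0.15 pos [0.136  0.5842 0.2358] yaw 166.89 F [ 0.6  0.2 -0.3] w 0.0872 q [ 1.29  0.09  1.23 -0.    1.82 -0.06]
shift cm [-40.87 -23.82   2.61] turn [-0.001 -0.     0.   ]
```

Call:
play_rows --series '[[[-3.4,-2.0,0.2],[0,0,0],1],[[-3.4,-2.0,0.2],[0,0,0],1],[[-3.4,-2.0,0.2],[0,0,0],1],[[-3.4,-2.0,0.2],[0,0,0],1],[[-3.4,-2.0,0.2],[0,0,0],1],[[-3.4,-2.0,0.2],[0,0,0],1],[[-3.4,-2.0,0.2],[0,0,0],1],[[-3.4,-2.0,0.2],[0,0,0],1]]'

```text
time_s: 0.95
eef_pos: [0.3656, 0.3655, 0.2203]
ee_rot: [0.114, 0.993, -0.0, -0.0]
force: [-0.2, 0.5, -0.5]
width: 0.088
```

Call:
play_rows --series '[[[-3.4,-2.0,0.2],[0,0,0],1],[[-3.4,-2.0,0.2],[0,0,0],1],[[-3.4,-2.0,0.2],[0,0,0],1],[[-3.4,-2.0,0.2],[0,0,0],1],[[0,0,0],[0,0,0],1],[[0,0,0],[0,0,0],1]]'

```text
time_s: 1.55
eef_pos: [0.4792, 0.2576, 0.2121]
ee_rot: [0.115, 0.993, -0.0, -0.001]
force: [-0.1, 0.3, 0.3]
width: 0.0878
```

```bash
cat >> h.py <<'E'
def snap(name,f):
    from bench import status,optics
    s=status.state(); c=dict(optics.get_image(name)); c["pose"]=s
    pickle.dump(c,open(f+".pkl","wb")); cv2.imwrite("pics/"+f+".png",c["image"]); return c
E
python3 -c "
from h import *
snap('wrist','w1')
totool((0.48,0.2595,0.21))"
```

```text
t 1.6 pos [0.4787 0.2583 0.2124] yaw 166.87 F [ 0.5 -0.5  0.7] w 0.088 q [ 0.43 -0.06  1.43  0.    1.78 -0.91]
shift cm [-0.1   0.15  0.24] turn [ 0.    -0.001 -0.   ]
```

View pics/w1.png

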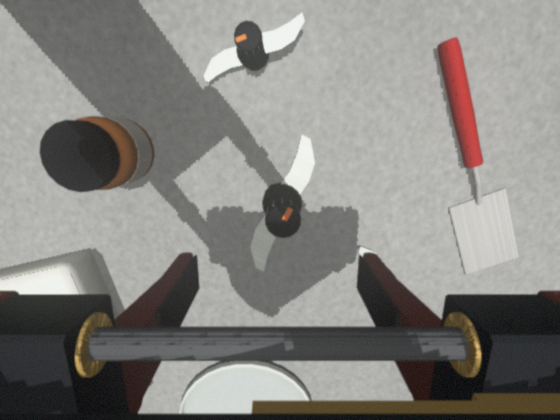

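The wrist view shows the target hub at about (283,210), the mark at (287,215), and the lower wing up and to the right. The other wing is in shadow. Next I'll enlarge it and check it against the prediction.

Run:
```python
from h import *
c=pickle.load(open("w1.pkl","rb"))
for X in ((.48,.2595,.09),(.48,.2595,0),(.475,.266,.09),(.415,.299,.016),(.546,.221,.033)): print(X,proj(c,X))
im=c["image"][120:290,220:345]
g=np.clip(im.astype(float)*2,0,255).astype(np.uint8)
cv2.imwrite("pics/w1c.png",cv2.resize(g,None,fx=3.5,fy=3.5,interpolation=cv2.INTER_CUBIC))
```

```text
(0.48, 0.2595, 0.09) [279.28568158 218.40590132]
(0.48, 0.2595, 0) [278.92421858 197.27246381]
(0.475, 0.266, 0.09) [285.26485264 211.35068879]
(0.415, 0.299, 0.016) [301.84514448 131.74404565]
(0.546, 0.221, 0.033) [258.7749294  268.16120903]
```

View pics/w1c.png

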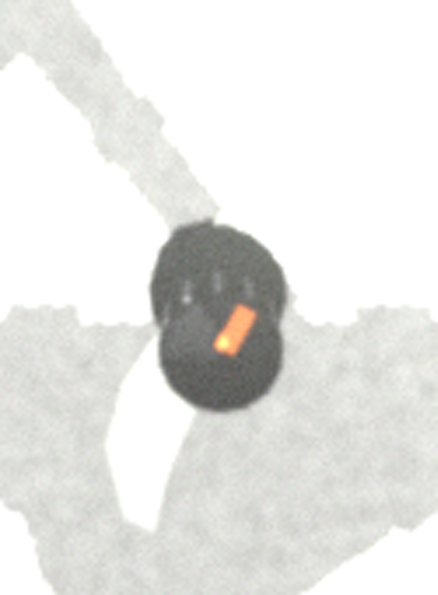

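Run:
```python
from h import *
c=pickle.load(open("w1.pkl","rb"))
k=lambda x,y:(220+x/3.5,120+y/3.5)
C=onz(c,k(221,348),.09);print(C, "rad",np.linalg.norm(onz(c,k(283,348),.09)-onz(c,k(159,348),.09))/2)
M=onz(c,k(235,331),.09);print("mark",M,np.linalg.norm(M-C),np.degrees(np.arctan2(*(M-C)[[1,0]])))
d=onz(c,k(249,309),.09)-onz(c,k(227,349),.09);print(np.degrees(np.arctan2(d[1],d[0])))
a=onz(c,(309,137),.016);b=onz(c,k(140,528),.033)
print(a,b,(a+b)/2,np.linalg.norm(a-b),np.degrees(np.arctan2(*(a-b)[[1,0]])))
```

```text
[0.4816764  0.26257063 0.09      ] rad 0.015485407473493001
mark [0.47819387 0.26694648 0.09      ] 0.005592498218507782 128.51457822896242
139.1372655371398
[0.42184335 0.30512741 0.016     ] [0.54946311 0.22152715 0.033     ] [0.48565323 0.26332728 0.0245    ] 0.15350832545634666 146.77227343562603
```

```bash
python3 -c "
from h import *
totool((0.4815,0.2618,0.067))"
```

```text
t 1.6 pos [0.4787 0.2583 0.2124] yaw 166.87 F [ 0.5 -0.5  0.7] w 0.088 q [ 0.43 -0.06  1.43  0.    1.78 -0.91]
shift cm [-0.21  0.4  14.54] turn [ 0.    -0.001 -0.   ]
```

Call:
play_rows --series '[[[-0.2,0.4,2.5],[0,0,0],1],[[0,0,3],[0,0,0],1],[[0,0,3],[0,0,0],1],[[0,0,2.5],[0,0,0],1],[[0,0,2],[0,0,0],1],[[0,0,1.5],[0,0,0],1],[[0,0,0],[0,0,0],1],[[0,0,0],[0,0,0],1]]' --grip_force 25

```text
time_s: 2.4
eef_pos: [0.4817, 0.2622, 0.0684]
ee_rot: [0.114, 0.994, 0.0, 0.0]
force: [-0.1, 0.7, 0.2]
width: 0.0879
```

Call:
play_rows --series '[[[0,0,0],[0,0,0],0],[[0,0,0],[0,0,0],0],[[0,0,0],[0,0,0],0],[[0,0,0],[0,0,0],0],[[0,0,0],[0,0,0],0],[[0,0,0],[0,0,0],0]]' --grip_force 25

```text
time_s: 3.0
eef_pos: [0.4819, 0.2615, 0.0677]
ee_rot: [0.114, 0.993, -0.0, 0.0]
force: [0.1, 0.7, -0.9]
width: 0.0432
```

```bash
python3 -c "
from h import *
totool((0.4815,0.2618,0.067))"
```

```text
t 3.0 pos [0.4819 0.2615 0.0677] yaw 166.88 F [ 0.1  0.7 -0.9] w 0.0432 q [ 0.44 -0.01  1.64 -0.    1.52 -0.91]
shift cm [0.05 0.02 0.07] turn [-0.  0. -0.]
```

Still closing.

Call:
play_rows --series '[[[0,0,0],[0,0,0],0],[[0,0,0],[0,0,0],0],[[0,0,0],[0,0,0],0],[[0,0,0],[0,0,0],0]]'

```text
time_s: 3.4
eef_pos: [0.4818, 0.2615, 0.0675]
ee_rot: [0.114, 0.993, -0.0, -0.0]
force: [0.3, 0.7, 0.4]
width: 0.0315
```

Call:
play_rows --series '[[[0,0,-1],[0,0,0],0],[[0,0,-2],[0,0,0],0],[[0,0,-3],[0,0,0],0],[[0,0,-3],[0,0,0],0],[[0,0,-3],[0,0,0],0],[[0,0,-3],[0,0,0],0],[[0,0,-3],[0,0,0],0],[[0,0,0],[0,0,0],0]]'

```text
time_s: 4.2
eef_pos: [0.483, 0.2621, 0.2532]
ee_rot: [0.114, 0.993, 0.002, 0.004]
force: [0.5, 0.6, -1.4]
width: 0.0314
```

```bash
python3 -c "
from h import *
snap('wrist','w2');snap('side','s2');snap('top','t2')
totool((0.584,-0.0725,0.255))"
```

```text
t 4.35 pos [0.4816 0.2614 0.2459] yaw 166.89 F [-0.6 -0.  -3.1] w 0.0314 q [ 0.44 -0.05  1.35 -0.    1.84 -0.91]
shift cm [-17.55 -30.2   -0.9 ] turn [-0.001 -0.002  0.   ]
```

View pics/w2.png

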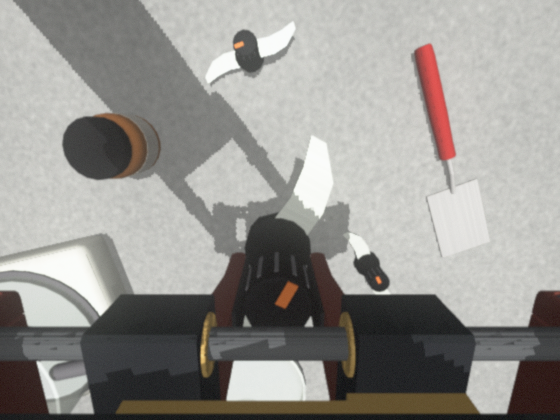

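View pics/s2.png

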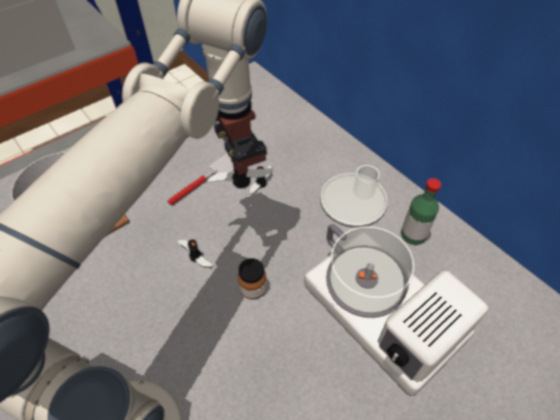

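The blade is held: width is 31.4 mm and the wrist force is about -3 N. In the wrist view the mark is at (286,294). I'll measure the in-hand offset and mark angle from an enlarged crop.

Run:
```python
from h import *
c=pickle.load(open("w2.pkl","rb"))
im=c["image"][190:340,210:350]
g=np.clip(im.astype(float)*2,0,255).astype(np.uint8)
cv2.imwrite("pics/w2c.png",cv2.resize(g,None,fx=4,fy=4,interpolation=cv2.INTER_CUBIC))
```

```text
(no output)
```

View pics/w2c.png

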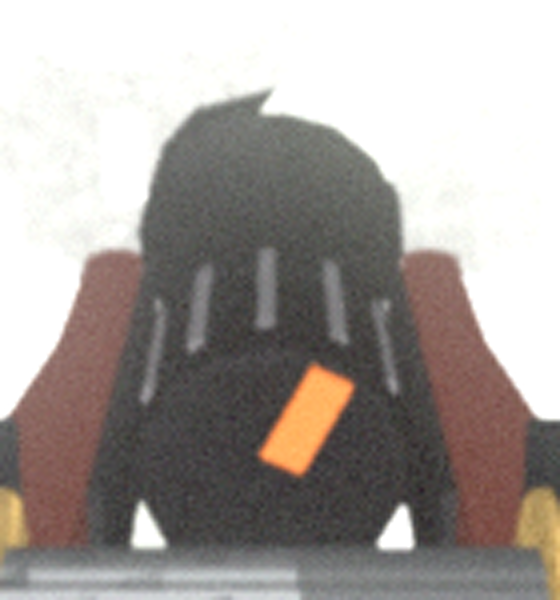

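Run:
```python
from h import *
c=pickle.load(open("w2.pkl","rb"));s=c["pose"]
z=s["eef_pos"][2]+.0225
k=lambda x,y:(210+x/4,190+y/4)
a,b=onz(c,k(335.5,372.5),z),onz(c,k(279.5,467),z)
d=a-b;print("mark",a,b,np.linalg.norm(d),np.degrees(np.arctan2(d[1],d[0])))
e=onz(c,k(273,345),z);print("far edge",e,"TCP",s["eef_pos"])
R=Ro.from_quat(s["ee_rot"]);
for p in(a,b,e): print("tool",R.inv().apply(p-s["eef_pos"]).round(4))
# line through mark: does it pass axis?
sk=onz(c,k(273,112),s["eef_pos"][2]-.0675+.026);print("skirt top far edge tool",R.inv().apply(sk-s["eef_pos"]).round(4))
```

```text
mark [0.47381346 0.27200552 0.27571397] [0.4836308  0.26355519 0.27571397] 0.012953311477098306 139.2796139516622
far edge [0.46910576 0.26620428 0.27571397] TCP [0.48302044 0.2621094  0.25321397]
tool [ 0.0111  0.0077 -0.0225]
tool [-0.0004  0.0017 -0.0225]
tool [ 0.0143  0.001  -0.0226]
skirt top far edge tool [0.0223 0.0011 0.0414]
```

The mark's axis is at 139.3° and the hub axis is within about 1 mm of the TCP. I'll stop beside the bowl so the wrist camera can measure the spindle and lugs.

```bash
python3 -c "
from h import *
totool((0.64,0.04,0.255))"
```

```text
t 4.35 pos [0.4816 0.2614 0.2459] yaw 166.89 F [-0.6 -0.  -3.1] w 0.0314 q [ 0.44 -0.05  1.35 -0.    1.84 -0.91]
shift cm [-20.45 -17.97  -0.92] turn [-0.001 -0.002  0.   ]
```

Call:
play_rows --series '[[[-2.0,-2.0,-0.3],[0,0,0],0],[[-3.1,-2.7,-0.3],[0,0,0],0],[[-3.1,-2.7,-0.3],[0,0,0],0],[[-3.1,-2.7,0],[0,0,0],0],[[-3.1,-2.7,0],[0,0,0],0],[[-3.1,-2.7,0],[0,0,0],0],[[-3,-2.5,0],[0,0,0],0],[[0,0,0],[0,0,0],0]]'

```text
time_s: 5.15
eef_pos: [0.6418, 0.0353, 0.2515]
ee_rot: [0.117, 0.993, -0.001, -0.003]
force: [-0.4, -0.1, -2.4]
width: 0.0315
```

Call:
play_rows --series '[[[0,0,0],[0,0,0],0],[[0,0,0],[0,0,0],0]]'

```text
time_s: 5.35
eef_pos: [0.64, 0.0405, 0.2551]
ee_rot: [0.114, 0.994, 0.0, -0.001]
force: [-0.1, 0.5, -1.8]
width: 0.0315
```

```bash
python3 -c "
from h import *
c=snap('wrist','w3')
totool((0.584,-0.0725,0.255))
print(proj(c,(.584,-.0725,.134)),proj(c,(.584,-.0725,.07)))"
```

```text
t 5.4 pos [0.64   0.0409 0.2558] yaw 166.97 F [-0.  -0.6 -2. ] w 0.0316 q [ 0.01  0.21  1.06  0.    1.87 -1.33]
shift cm [  2.9  -12.31   0.08] turn [-0.    -0.002  0.   ]
[131.67428531 185.49307307] [158.68290978 175.10522129]
```

View pics/w3.png

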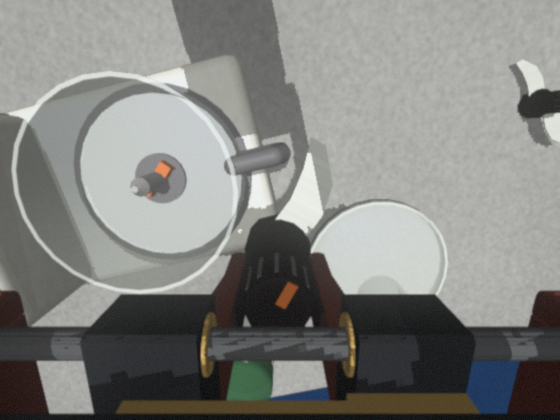

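Run:
```python
from h import *
c=pickle.load(open("w3.pkl","rb"))
cv2.imwrite("pics/w3c.png",cv2.resize(c["image"][145:215,115:195],None,fx=8,fy=8,interpolation=cv2.INTER_CUBIC))
```

```text
(no output)
```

View pics/w3c.png

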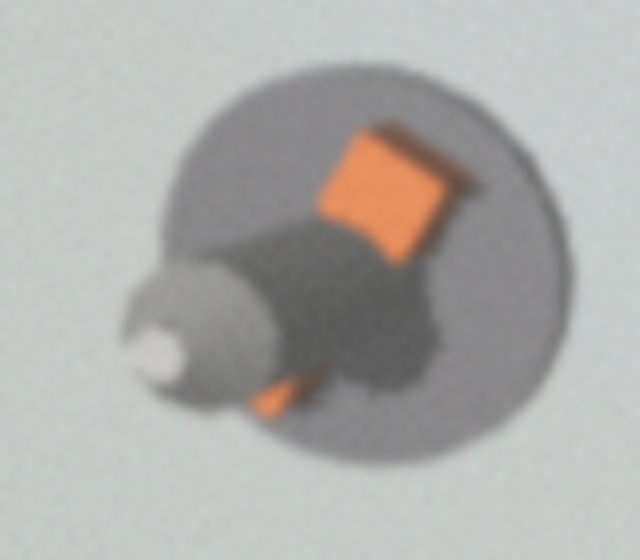

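Run:
```python
from h import *
c=pickle.load(open("w3.pkl","rb"));k=lambda x,y:(115+x/8-.4,145+y/8-.4)
print("tip",onz(c,k(158,354),.134),"cyl top",onz(c,k(201,334),.123),"disc",onz(c,k(367,264),.069))
P=[onz(c,k(*p),.084) for p in((318,205),(365,128),(448,188),(402,263),(268,408))]
for p in P: print(p)
print("width",np.linalg.norm(P[1]-P[2]))
for d in(P[1]-P[0],P[2]-P[3]): print(np.linalg.norm(d),np.degrees(np.arctan2(d[1],d[0])))
e=P[2]-P[1];print("edge normal",np.degrees(np.arctan2(e[1],e[0])))
o=(P[1]+P[2])/2
for q in((.584,-.0725),(.5845,-.0715)): print("outer mid",o,np.linalg.norm(o[:2]-q),np.degrees(np.arctan2(o[1]-q[1],o[0]-q[0])))
```

```text
tip [ 0.58722985 -0.07128891  0.134     ] cyl top [ 0.58700267 -0.0711991   0.123     ] disc [ 0.58694643 -0.07191863  0.069     ]
[ 0.57774285 -0.06961234  0.084     ]
[ 0.57011507 -0.06089461  0.084     ]
[ 0.57939961 -0.05328148  0.084     ]
[ 0.5869436  -0.06179101  0.084     ]
[ 0.60058491 -0.08418896  0.084     ]
width 0.012006765010821699
0.011583689811197758 131.18507794826698
0.01137206143063311 131.5581123402692
edge normal 39.351003754836434
outer mid [ 0.57475734 -0.05708805  0.084     ] 0.017970951812479086 120.9514258556005
outer mid [ 0.57475734 -0.05708805  0.084     ] 0.01739608760085302 124.05918790726405
```

The wrist camera gives the spindle at (0.587,-0.0715) and the wide lug at 130.5°. The lug is 12.0 mm wide with its outer edge at a radius of 18.9 mm, both matching the spec. I'll move above and turn the blade by -8.8°.

```bash
python3 -c "
from h import *
totool((0.586,-0.072,0.25))"
```

```text
t 5.4 pos [0.64   0.0409 0.2558] yaw 166.97 F [-0.  -0.6 -2. ] w 0.0316 q [ 0.01  0.21  1.06  0.    1.87 -1.33]
shift cm [  2.72 -12.21   0.58] turn [-0.    -0.002  0.   ]
```

Call:
play_rows --series '[[[0.5,-2.2,0],[0,0,0],0],[[0.7,-3,0],[0,0,0],0],[[0.7,-3,0],[0,0,0],0],[[0.5,-2.5,0],[0,0,0],0],[[0.3,-1.5,0],[0,0,0],0],[[0,0,0.3],[0,0,0.08],0],[[0,0,0.3],[0,0,0.07],0],[[0,0,0],[0,0,0],0]]'

```text
time_s: 6.2
eef_pos: [0.5865, -0.072, 0.2503]
ee_rot: [0.188, 0.982, 0.0, -0.0]
force: [-0.3, -0.5, -1.6]
width: 0.0314
```

Call:
play_rows --series '[[[0,0,0],[0,0,0],0],[[0,0,0],[0,0,0],0]]'

```text
time_s: 6.4
eef_pos: [0.5868, -0.0724, 0.2509]
ee_rot: [0.187, 0.982, 0.0, 0.0]
force: [-1.1, 0.0, -2.3]
width: 0.0314
```

Run:
```python
from h import *
totool((0.586,-0.072,0.22))
a=snap('side','s4')["image"];b=snap('top','t4')["image"]
cv2.imwrite("pics/c4b.png",np.hstack([cv2.resize(a[180:300,310:430],(400,400),interpolation=cv2.INTER_CUBIC),cv2.resize(b[120:260,320:460],(400,400),interpolation=cv2.INTER_CUBIC)]))
```

```text
t 6.4 pos [ 0.5868 -0.0724  0.2509] yaw 158.43 F [-1.1  0.  -2.3] w 0.0314 q [-0.18  0.07  1.23  0.    1.84 -1.37]
shift cm [0.09 0.01 3.09] turn [0. 0. 0.]
```

View pics/c4b.png

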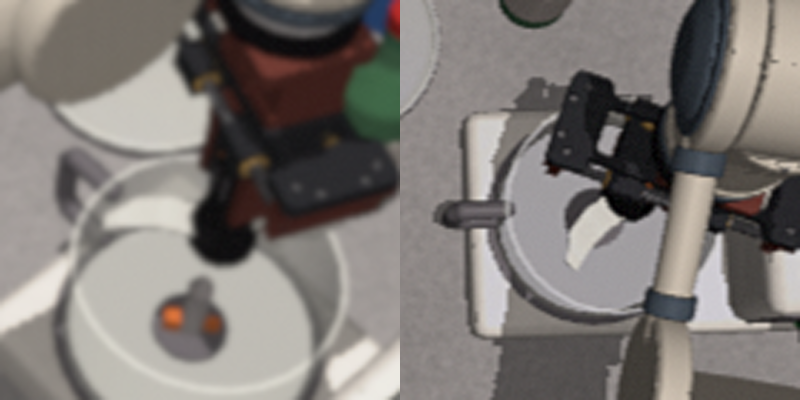

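```bash
python3 - <<'E'
from h import *
c=pickle.load(open("s4.pkl","rb"))
for p in((.586,-.072),(.584,-.0725),(.588,-.072),(.586,-.074)):
  print(p,[((proj(c,(*p,z))-[310,180])/.3).round(1) for z in(.134,.123,.072,.1834,.2094)])
E
python3 - <<'E'
import cv2
a=cv2.imread("pics/s4.png")
cv2.imwrite("pics/c5.png",cv2.resize(a[220:290,340:410],(560,560),interpolation=cv2.INTER_CUBIC))
E
```

```text
(0.586, -0.072) [array([203.8, 278.6]), array([201.2, 287.1]), array([189.7, 324.8]), array([216.1, 238.4]), array([223. , 215.8])]
(0.584, -0.0725) [array([202.3, 280.8]), array([199.7, 289.3]), array([188.2, 326.9]), array([214.5, 240.6]), array([221.3, 218.1])]
(0.588, -0.072) [array([205.9, 276.9]), array([203.3, 285.5]), array([191.8, 323.2]), array([218.3, 236.7]), array([225.2, 214.1])]
(0.586, -0.074) [array([206. , 280.7]), array([203.4, 289.2]), array([191.8, 326.8]), array([218.4, 240.5]), array([225.4, 217.9])]
```

View pics/c5.png

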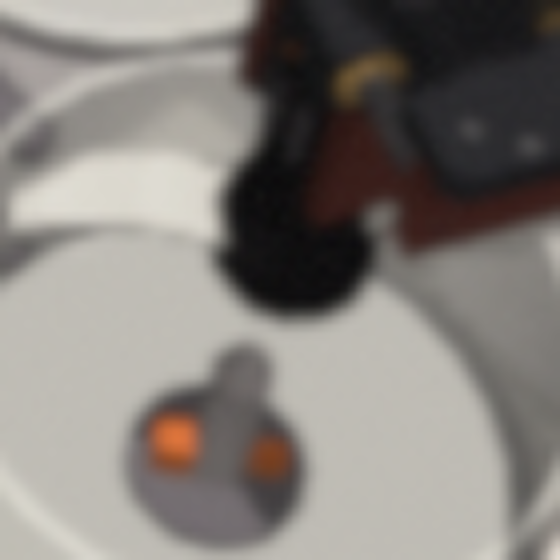

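The side crop shows the spindle shaft at 8x-crop x≈243 and the hub's skirt centre at about 295. That suggests the hub is 1–3 mm too far to image-right. That is within the 7 mm of capture, so I'll nudge about 1 mm and descend gently while watching the force.

Call:
play_rows --series '[[[0.15,0.0,1],[0,0,0],0],[[0,0,1.5],[0,0,0],0],[[0,0,1.5],[0,0,0],0],[[0,0,0.8],[0,0,0],0],[[0,0,0.3],[0,0,0],0],[[0,0,0],[0,0,0],0]]'

```text
time_s: 7.1
eef_pos: [0.5851, -0.0724, 0.1988]
ee_rot: [0.188, 0.982, -0.0, -0.001]
force: [-0.5, -0.5, -2.4]
width: 0.0316
```

Call:
play_rows --series '[[[0,0,0.2],[0,0,0],0],[[0,0,0.2],[0,0,0],0],[[0,0,0.2],[0,0,0],0],[[0,0,0],[0,0,0],0],[[0,0,0],[0,0,0],0]]'

```text
time_s: 7.6
eef_pos: [0.5854, -0.0724, 0.1937]
ee_rot: [0.188, 0.982, -0.0, 0.0]
force: [-0.6, -0.3, -2.4]
width: 0.0315
```

Call:
play_rows --series '[[[0,0,0.15],[0,0,0],0],[[0,0,0.15],[0,0,0],0],[[0,0,0],[0,0,0],0]]'

```text
time_s: 7.9
eef_pos: [0.5852, -0.0724, 0.1903]
ee_rot: [0.188, 0.982, -0.0, -0.0]
force: [0.7, 0.3, -2.0]
width: 0.0315
```

Call:
play_rows --series '[[[0,0,0.15],[0,0,0],0],[[0,0,0.15],[0,0,0],0],[[0,0,0],[0,0,0],0]]'

```text
time_s: 8.2
eef_pos: [0.5852, -0.0724, 0.1873]
ee_rot: [0.188, 0.982, -0.0, -0.0]
force: [-0.4, -0.8, -3.1]
width: 0.0317
```

Call:
play_rows --series '[[[0,0,0.15],[0,0,0],0],[[0,0,0.15],[0,0,0],0],[[0,0,0],[0,0,0],0]]'

```text
time_s: 8.5
eef_pos: [0.5852, -0.0724, 0.1843]
ee_rot: [0.188, 0.982, -0.0, -0.0]
force: [1.4, -0.5, -2.0]
width: 0.0313
```

The hub is threaded past the taper without noticeable force. Continuing down toward lug level (TCP about 0.1515).

Call:
play_rows --series '[[[0,0,0.3],[0,0,0],0],[[0,0,0.3],[0,0,0],0],[[0,0,0.3],[0,0,0],0],[[0,0,0],[0,0,0],0]]'

```text
time_s: 8.9
eef_pos: [0.5851, -0.0724, 0.1748]
ee_rot: [0.188, 0.982, -0.0, -0.001]
force: [-0.4, 0.3, -3.0]
width: 0.0313
```

Call:
play_rows --series '[[[0,0,0.3],[0,0,0],0],[[0,0,0.3],[0,0,0],0],[[0,0,0.3],[0,0,0],0],[[0,0,0],[0,0,0],0]]'

```text
time_s: 9.3
eef_pos: [0.5851, -0.0724, 0.1659]
ee_rot: [0.188, 0.982, -0.0, -0.001]
force: [-0.2, -0.7, -2.1]
width: 0.0316
```

Call:
play_rows --series '[[[0,0,0.3],[0,0,0],0],[[0,0,0.3],[0,0,0],0],[[0,0,0.3],[0,0,0],0],[[0,0,0],[0,0,0],0]]'

```text
time_s: 9.7
eef_pos: [0.5851, -0.0724, 0.1569]
ee_rot: [0.188, 0.982, -0.0, -0.001]
force: [-1.6, 0.1, -1.9]
width: 0.0317
```

Now at the lug region, so 1 mm steps.

Call:
play_rows --series '[[[0,0,0.1],[0,0,0],0],[[0,0,0.1],[0,0,0],0],[[0,0,0.1],[0,0,0],0],[[0,0,0.1],[0,0,0],0],[[0,0,0],[0,0,0],0]]'

```text
time_s: 10.2
eef_pos: [0.5853, -0.0724, 0.1535]
ee_rot: [0.188, 0.982, -0.0, -0.0]
force: [0.0, -0.1, -2.2]
width: 0.0317
```

Call:
play_rows --series '[[[0,0,0.1],[0,0,0],0],[[0,0,0],[0,0,0],0],[[0,0,0],[0,0,0],0]]'

```text
time_s: 10.5
eef_pos: [0.5853, -0.0724, 0.1526]
ee_rot: [0.188, 0.982, -0.0, -0.0]
force: [0.4, 0.2, -3.2]
width: 0.0317
```

Call:
play_rows --series '[[[0,0,0.1],[0,0,0],0],[[0,0,0],[0,0,0],0],[[0,0,0],[0,0,0],0]]'

```text
time_s: 10.8
eef_pos: [0.5853, -0.0724, 0.1516]
ee_rot: [0.188, 0.982, -0.0, -0.0]
force: [0.8, 0.2, -1.9]
width: 0.0315
```

Call:
play_rows --series '[[[0,0,0.1],[0,0,0],0],[[0,0,0],[0,0,0],0]]'

```text
time_s: 11.0
eef_pos: [0.5853, -0.0724, 0.1504]
ee_rot: [0.188, 0.982, -0.0, -0.0]
force: [-0.6, 1.0, -3.0]
width: 0.0313
```

Call:
play_rows --series '[[[0,0,0.1],[0,0,0],0],[[0,0,0],[0,0,0],0]]'

```text
time_s: 11.2
eef_pos: [0.5853, -0.0724, 0.1494]
ee_rot: [0.188, 0.982, 0.0, -0.0]
force: [-0.1, 0.7, -3.2]
width: 0.0316
```

Call:
play_rows --series '[[[0,0,0.1],[0,0,0],0],[[0,0,0],[0,0,0],0]]'

```text
time_s: 11.4
eef_pos: [0.5853, -0.0724, 0.1485]
ee_rot: [0.188, 0.982, -0.0, -0.0]
force: [0.4, 0.5, -3.1]
width: 0.0316
```

The hub is already 3 mm below lug level with no contact force, so the notches have found the lugs. Continuing to home, still gently.

Call:
play_rows --series '[[[0,0,0.1],[0,0,0],0],[[0,0,0.1],[0,0,0],0],[[0,0,0],[0,0,0],0]]'

```text
time_s: 11.7
eef_pos: [0.5853, -0.0724, 0.1464]
ee_rot: [0.188, 0.982, -0.0, -0.0]
force: [-0.2, 0.2, -2.8]
width: 0.0317
```

Call:
play_rows --series '[[[0,0,0.1],[0,0,0],0],[[0,0,0.1],[0,0,0],0],[[0,0,0],[0,0,0],0]]'

```text
time_s: 12.0
eef_pos: [0.5853, -0.0724, 0.1444]
ee_rot: [0.188, 0.982, -0.0, -0.0]
force: [-0.2, -0.1, -1.9]
width: 0.0316
```

Call:
play_rows --series '[[[0,0,0.1],[0,0,0],0],[[0,0,0.1],[0,0,0],0],[[0,0,0],[0,0,0],0]]'

```text
time_s: 12.3
eef_pos: [0.5852, -0.0724, 0.1424]
ee_rot: [0.188, 0.982, 0.0, -0.0]
force: [0.4, -0.3, -1.3]
width: 0.0316
```

Call:
play_rows --series '[[[0,0,0.1],[0,0,0],0],[[0,0,0],[0,0,0],0]]'

```text
time_s: 12.5
eef_pos: [0.5853, -0.0724, 0.1414]
ee_rot: [0.188, 0.982, -0.0, -0.0]
force: [-0.8, -0.4, -3.0]
width: 0.0317
```

Call:
play_rows --series '[[[0,0,0.1],[0,0,0],0],[[0,0,0],[0,0,0],0]]'

```text
time_s: 12.7
eef_pos: [0.5853, -0.0724, 0.1405]
ee_rot: [0.188, 0.982, -0.0, -0.0]
force: [-0.5, 0.3, -3.6]
width: 0.0312
```

Call:
play_rows --series '[[[0,0,0.05],[0,0,0],0],[[0,0,0],[0,0,0],0]]'

```text
time_s: 12.9
eef_pos: [0.5853, -0.0724, 0.1401]
ee_rot: [0.188, 0.982, 0.0, -0.0]
force: [0.7, 0.2, -2.0]
width: 0.0315
```

TCP 0.1401 puts the underside about 0.6 mm above the seat, and the wrist carries only the blade's weight. Releasing, then retreating straight up.

Call:
play_rows --series '[[[0,0,0],[0,0,0],0.5],[[0,0,0],[0,0,0],0.6],[[0,0,0],[0,0,0],0.7],[[0,0,0],[0,0,0],0.7],[[0,0,0],[0,0,0],0.7],[[0,0,0],[0,0,0],0.7]]'

```text
time_s: 13.5
eef_pos: [0.5854, -0.0724, 0.1402]
ee_rot: [0.188, 0.982, 0.0, 0.0]
force: [0.0, -1.1, -1.0]
width: 0.0615
```

Run:
```python
from h import *
totool((0.586,-0.072,0.22))
c=snap('wrist','w6');a=c["image"][180:340,200:360]
cv2.imwrite("pics/w6c.png",cv2.resize(np.clip(a*1.7,0,255).astype(np.uint8),(560,560)))
```

```text
t 13.5 pos [ 0.5854 -0.0724  0.1402] yaw 158.3 F [ 0.  -1.1 -1. ] w 0.0615 q [-0.18  0.07  1.43  0.    1.65 -1.37]
shift cm [-0.04  0.06 -7.98] turn [0. 0. 0.]
```

View pics/w6c.png

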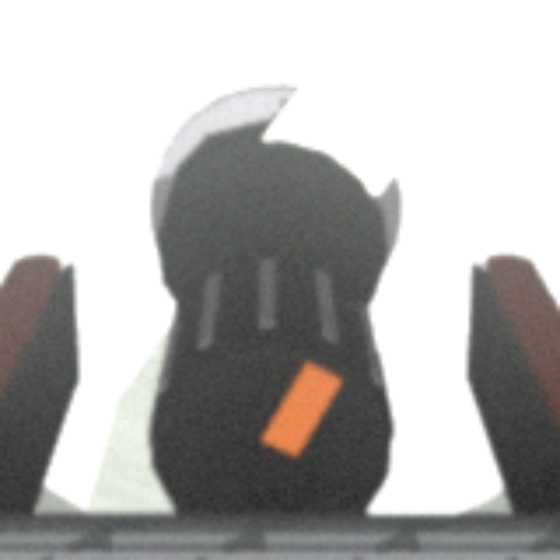

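The jaws are clear of the hub on both sides, and the hub stands upright. Retreating up.

Call:
play_rows --series '[[[0,0,-0.5],[0,0,0],0.7],[[0,0,-1.5],[0,0,0],0.7],[[0,0,-2.5],[0,0,0],0.7],[[0,0,-3],[0,0,0],0.7],[[0,0,-3],[0,0,0],0.7],[[0,0,-3],[0,0,0],0.7],[[0,0,0],[0,0,0],0.7],[[0,0,0],[0,0,0],0.7]]'

```text
time_s: 14.35
eef_pos: [0.5857, -0.0725, 0.2768]
ee_rot: [0.188, 0.982, 0.0, 0.001]
force: [0.5, -0.4, -1.3]
width: 0.0613
```

Call:
play_rows --series '[[[0,3,0],[0,0,0],0.7],[[0,4,0],[0,0,0],0.7],[[0,4,0],[0,0,0],0.7],[[0,3,0],[0,0,0],0.7],[[0,0,0],[0,0,0],0.7],[[0,0,0],[0,0,0],0.7]]'

```text
time_s: 14.95
eef_pos: [0.6368, 0.0579, 0.2733]
ee_rot: [0.188, 0.982, -0.001, -0.001]
force: [-0.8, -0.6, -0.6]
width: 0.0618
```

Run:
```python
from h import *
totool((0.586,-0.072,0.22))
c=snap('wrist','w7');a=snap('side','s7')["image"];b=snap('top','t7')["image"]
cv2.imwrite("pics/c7.png",np.hstack([cv2.resize(a[220:300,325:405],(400,400),interpolation=cv2.INTER_CUBIC),cv2.resize(b[150:240,345:435],(400,400),interpolation=cv2.INTER_CUBIC)]))
```

```text
t 14.95 pos [0.6368 0.0579 0.2733] yaw 158.36 F [-0.8 -0.6 -0.6] w 0.0618 q [ 0.04  0.21  1.03 -0.    1.9  -1.16]
shift cm [ -0.09 -13.93   5.35] turn [-0.002 -0.003  0.   ]
```

View pics/c7.png

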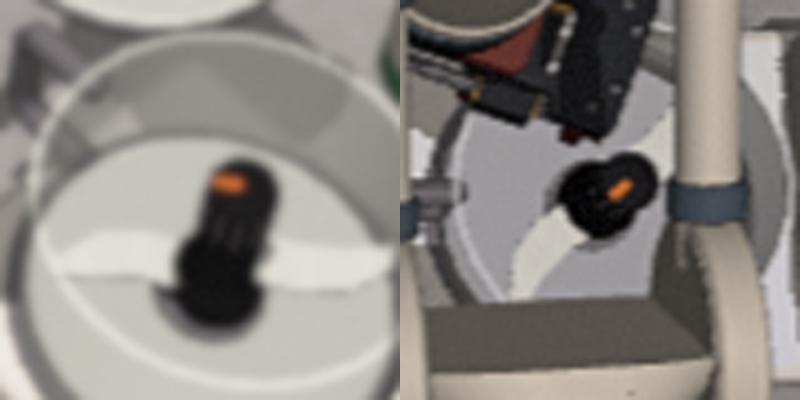

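View pics/w7.png

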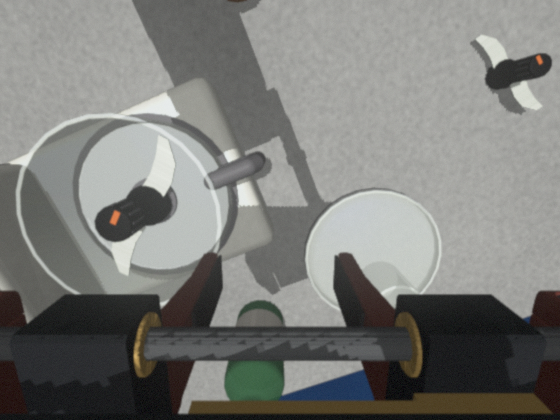

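View pics/t7.png

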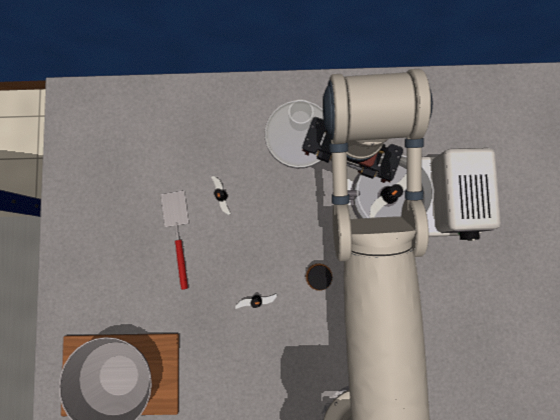

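The blade sits on the spindle with the jaws off it, and the other objects look unmoved. As a last check I'll triangulate the mark's height, which should be 0.162 if home and 0.174 if resting on the lugs.

Run:
```python
from h import *
L={n:pickle.load(open(n+".pkl","rb")) for n in("w7","s7","t7")}
def om(c,b):
    x0,y0,x1,y1=b;im=c["image"][y0:y1,x0:x1].astype(int)
    m=((im[...,2]>130)&(im[...,2]-im[...,0]>60));v,u=np.nonzero(m);return np.array([u.mean()+x0,v.mean()+y0]),m.sum()
w=om(L["w7"],(90,190,150,250));s=om(L["s7"],(360,245,385,265));t=om(L["t7"],(375,180,410,205))
print(w,s,t)
print(two(L["t7"],t[0],L["s7"],s[0]),two(L["w7"],w[0],L["s7"],s[0]),two(L["w7"],w[0],L["t7"],t[0]))
for z in(.162,.174):
  print(z,[onz(L[n],p[0],z)[:2].round(4) for n,p in(("w7",w),("s7",s),("t7",t))])
```

```text
(array([114.57894737, 217.29473684]), np.int64(95)) (array([369.875 , 256.0625]), np.int64(16)) (array([393.9, 192.2]), np.int64(10))
(array([ 0.58078115, -0.06659986,  0.16373067]), np.float64(0.00032766068578779473)) (array([ 0.58233946, -0.06650179,  0.16246683]), np.float64(0.0013736718536298902)) (array([ 0.581992  , -0.06731674,  0.16130006]), np.float64(0.0020559353744838927))
0.162 [array([ 0.583 , -0.0672]), array([ 0.5819, -0.0661]), array([ 0.5809, -0.0669])]
0.174 [array([ 0.5822, -0.0601]), array([ 0.5751, -0.0701]), array([ 0.5793, -0.0641])]
```

The mark triangulates to 0.161–0.164 m in all three view pairs, and the views agree at 0.162 but not at 0.174. The blade is home, so I'm handing in.

```bash
python3 -c "
from bench import env,status
print(env.hand_in())"
```

```text
the job is handed in; nothing more can be done
None
```

The largest S-blade is home on the spindle and released, and I handed the job in after about 15 s of the 58 s. The hand-in gives no verdict.

- **Turning:** I measured the wide lug at about 130.5° with the wrist camera and turned the blade about -8.6° (0.15 rad) in the air to match. The notches met the lugs on the first straight descent, so no turning under a press was needed.
- **Force:** Only the blade's weight, about 2–3 N, showed at the wrist on the way down.
- **Home check:** The orange mark triangulates to z = 0.161–0.164 m in three camera pairs. Home is 0.162 m, and resting on the lugs would be 0.174 m.
- **Surroundings:** The gripper is clear of everything. In the last pictures the lid, jar, spatula and bottle look to be where they started; I judged this by eye and did not measure it.
- **Disagreements:** The cameras differed by 2–3 mm on the spindle's x. Before threading, the side view suggested the hub was 1–3 mm to one side, but no side force appeared on insertion.

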